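# Flip the seasoning caddy's lids shut with one stroke of a finger

### The arm

A 6-joint arm with a two-finger parallel gripper is mounted at the origin on the work surface; the furniture and walls round the work are solid. World frame = base frame: x ahead of the robot, y to its left, z up, the work surface at z = 0. Lengths are in m, angles in degrees, forces in N, time in s.
With the tool pointing down it reaches from about 0.3 to 0.75 m from the base axis. Payload 8.5 kg.
Tool frame: the origin (TCP) lies at the very end of the fingers, on their centre line; the grasp point (between the pads) lies env.pinch_z behind it (env.pinch_z is the distance from the TCP to the grasp point, in m); z points along the fingers, y is the line along which they close (so a half turn about z gives the same grasp; the last joint's range is limited). The gripper opens to 85 mm and grips with 20 to 120 N. Pads are 22 mm wide; open, the fingers measure 114 mm over their backs; the gripper's body (76 mm by 85 mm) begins 54 mm behind the grasp point. The pads swing forward as they close: fully open they stand 13 mm farther back than shut.
Start: joints at [54.872, 21.807, 74.336, -0, 83.858, -12.336], TCP at [0.213, 0.507, 0.231] pointing down, gripper open.
Joint ranges: [-178.18, 178.18], [-50.72, 133.34], [12.68, 142.11], [-81.47, 261.47], [9.98, 163.14], [-165.26, 165.26]. Speed limits (degrees/s): [136.94, 136.94, 180, 180, 180, 180].

### API

Orientations are given as a 3x3 rotation matrix whose columns are the frame's x, y, z axes.
In Python, from rig import telemetry, get_image, env gives the robot as it stands. The module is installed in compiled form; this text tells all that it offers.
- The arm moves only by the tool apply_moves, never from a script. Its argument "series" is a list of rows, each a list of 7 numbers: the shift along the tool's x, y, z in mm, then the turn, a rotation vector about the tool's x, y, z in degrees, then the opening, from 0 (shut) to 1 (fully open). A call has 1 to 12 rows; each row shifts and turns the commanded pose from where the row before left it, along the tool's axes as they then stand; what a row does not reach is not made up. A row lasts 1/8 s, in which the tool goes at most 62.5 mm and 10.7 degrees, less where a joint would pass 70% of its speed; a pose out of reach is approached as far as the arm can. A call with a gripper value outside its range is refused whole. The fingers move at their own pace and stop on an object; "grip_force" is the grip in N (left out, the last holds). Time passes only in rows, so rows that do not move let the fingers close. It gives the time, the measured TCP pose, the force, the opening and the grip force at its end, in the units of the state.
- telemetry.observe(): the state, without advancing time (a new reading comes with each control period).
- get_image(name): name is "scene" or "top" or "wrist"; returns a dict with "frame" (400x640x3 uint8, red, green, blue), "z_map" (400x640 float32, m along the optical axis (not along the pixel's ray), 0 where there is no reading), "vertical_fov" (degrees; the focal length in pixels is half the picture's height over the tangent of half this angle, whatever the lens; pixels are square), "cx", "cy" (the principal point, pixels), "dist" ([k1, k2, p1, p2, k3] as OpenCV has them; the pictures are not rectified), "eye" and "attitude" of the camera in the world; the wrist camera has in their place "mount" (4x4, takes a point from camera to tool coordinates, whose origin is the TCP and whose axes are the flange's). Camera axes: x right, y up, looking along -z (the intrinsics and any distortion apply to the point x, -y, -z); pixel columns grow to the right and rows downward; lengths in m; the calibration is good to about 2 mm. A picture is of the moment at which its call begins: read the wrist's pose just before it.
- env.close_job(): hands the job in; it is judged then, once.
The state is a dict: "time_s": time; "q": joint angles; "qvel": joint speeds; "joint_efforts": joint torques, N m; "position": TCP position; "tool_rot": TCP orientation; "ft_force": force on the tool from outside, world axes, zero at the start; "wrist_torque": the same for the moment, N m; "grip_width": finger opening in m; "gripper_force": force on a finger pad.
Only numpy, scipy, OpenCV 4.12 (cv2) and the standard library are available. Lean on these libraries where they do the work, as an engineer would, in place of code of your own. Each camera call takes 0.05 s, during which the arm holds its last target. There are 200 camera calls.

### The job

Close the seasoning caddy's four open flip lids: with the fingertips, stroke lightly along the top of the row so that the lids fold fully shut one after another, in order, beginning with the lid whose hinge is at the very end of the caddy and pushing each lid over from its hinge side. Only push the lids with the fingers: do not lift, tip, press hard on or shove the caddy, and leave the small box, the cup and the jar beside it where they are.

Things in the scene. Friction and masses are not known exactly. Their poses are not given: they have to be found in the camera images.
- caddy: narrow dark wooden seasoning caddy, 184x62x40 mm without lids, about 0.8 kg, loose on the table. Origin: centre of its underside; x along its row of four compartments, z up. Each has a metal flip lid hinged on its -x edge: hinges across the row at x = -88, -44, 0, 44 mm, 41.5 mm above the table. Closed, a lid's top face is 43 mm above the table; upright, its end is at 84 mm
- lid1 (a joint): angle in rad of lid 1 (hinge at caddy x = -88 mm): 0 closed and flat, grows as it opens, 1.57 upright, up to 1.9 leaning back towards the caddy's -x. Starts at 1.2 to 1.8. Lid: plate 54 mm wide, 3 mm thick, reaching 42 mm from its hinge
- lid2 (a joint): angle in rad of lid 2 (hinge at caddy x = -44 mm): 0 closed and flat, grows as it opens, 1.57 upright, up to 1.9 leaning back towards the caddy's -x. Starts at 1.2 to 1.8. Light hinge (under 0.01 N m): a lid stays put while steeper than about 1.05 rad and drops shut by itself below about 0.8 rad
- lid3 (a joint): angle in rad of lid 3 (hinge at caddy x = 0 mm): 0 closed and flat, grows as it opens, 1.57 upright, up to 1.9 leaning back towards the caddy's -x. Starts at 1.2 to 1.8. All lids are alike and swing the same way
- lid4 (a joint): angle in rad of lid 4 (hinge at caddy x = 44 mm): 0 closed and flat, grows as it opens, 1.57 upright, up to 1.9 leaning back towards the caddy's -x. Starts at 1.2 to 1.8. Firm stop at 1.9
- pick_box: small upright cardboard box of picks, 30x46x64 mm; a loose bystander beside the caddy. Origin: centre of its underside
- clay_cup: clay cup with a handle, 68x100x78 mm; a loose bystander beside the caddy. Origin: centre of its underside
- small_jar: small closed glass jar with a screw lid, 60x61x86 mm; a loose bystander beside the caddy. Origin: centre of its underside

How it is judged (in metres and radians):
On the way, in this order (a step that is already met when the one before it is completed fails the run):
1. lid 1 is closed, after those before it (value of joint lid1 below 0.08 rad), for 0.05 s.
2. lid 2 is closed, after those before it (value of joint lid2 below 0.08 rad), for 0.05 s.
3. lid 3 is closed, after those before it (value of joint lid3 below 0.08 rad), for 0.05 s.
4. lid 4 is closed, after those before it (value of joint lid4 below 0.08 rad), for 0.05 s.
At the end, for the whole second after the job is handed in: All four lids are within 0.08 rad of closed; the caddy stands flat and still within 30 mm of where it was; box, cup and jar are within 20 mm of where they were (value of joint each of lid1, lid2, lid3, lid4 below 0.08 rad and distance of caddy from where it was at the start of the episode below 0.03 m and angle between caddy's own z axis and vertical below 0.05 rad and linear speed of caddy below 0.01 m/s and distance of each of pick_box, clay_cup, small_jar from where it was at the start of the episode below 0.02 m); the robot touches nothing.
It fails at once if the caddy is lifted by more than 8 mm or tipped by more than 0.12 rad (height (world z) of caddy above 0.008 m or angle between caddy's own z axis and vertical above 0.12 rad).
It fails at once if the caddy is shoved more than 40 mm (distance of caddy from where it was at the start of the episode above 0.04 m).
It fails at once if the fingers press on the caddy or its lids with more than 25 N (contact force between the fingers and caddy above 25 N).
It fails at once if something other than the fingers pushes the caddy or its lids (contact force between the arm and caddy above 1 N and contact force between the fingers and caddy below 0.5 N).
It fails at once if box, cup or jar is moved more than 30 mm (distance of any of pick_box, clay_cup, small_jar from where it was at the start of the episode above 0.03 m).
It also fails if it takes over 40 s, if anything falls off the work surface, if the arm or the gripper's body presses on something with over 40 N, if the wrist force passes 120 N, or if a joint passes its speed limit or range.

## Working session

There is one attempt and no reset: what is moved stays moved. The work goes in short steps, Python scripts to look and compute and a tool call to move; the robot and the scene stay as the last step left them, time stands still between calls to the robot, and variables do not carry over. Pictures are saved under pics/ and viewed, at most 10 in all, crops included, and the job is handed in when it is done.

Besides the shell and the picture viewer there is one more tool, called after "Request:" as name(argument=value, ...), one argument or row to a line, values as JSON. apply_moves: Moves the arm, as the interface text tells. Its arguments: {"type":"object","properties":{"series":{"type":"array"},"grip_force":{"type":"number"}},"required":["series"]}

```bash
mkdir -p pics
cat > h.py <<'E'
import numpy as np, cv2
from rig import telemetry, get_image, env
def cloud(im):
    h,w=im["z_map"].shape
    f=h/2/np.tan(np.radians(im["vertical_fov"])/2)
    K=np.array([[f,0,im["cx"]],[0,f,im["cy"]],[0,0,1]])
    u,v=np.meshgrid(np.arange(w),np.arange(h))
    p=cv2.undistortPoints(np.stack([u,v],-1).reshape(-1,1,2).astype(np.float64),K,np.array(im["dist"],float)).reshape(h,w,2)
    z=im["z_map"]
    c=np.stack([p[...,0]*z,-p[...,1]*z,-z],-1)
    if "eye" in im: return c@np.array(im["attitude"]).T+np.array(im["eye"])
    return c
E
python3 - <<'E'
from h import *
s=telemetry.observe(); print(s)
print(env.pinch_z)
for n in("scene","top"):
    im=get_image(n); print(n,im["eye"],im["vertical_fov"],np.array(im["attitude"]).round(3).tolist())
    cv2.imwrite(f"pics/{n}0.png",im["frame"][...,::-1]); np.save(n+".npy",cloud(im)); np.save(n+"_rgb.npy",im["frame"])
E
```

```text
{'time_s': 0.0, 'q': array([ 5.48700003e+01,  2.18428632e+01,  7.43863968e+01, -1.56731422e-03,
        8.38570950e+01, -1.23338849e+01]), 'qvel': array([ 0.08974594,  0.04135134,  0.00549081, -0.08066071,  0.0082607 ,
        0.04298709]), 'joint_efforts': array([ 5.16770033e-04, -4.48470497e+01, -2.31279695e+01, -1.56122592e-04,
        4.75358946e-03, -4.92133012e-06]), 'position': array([0.21291584, 0.50679336, 0.23068455]), 'tool_rot': array([[-9.21890444e-01,  3.87449733e-01, -8.45038535e-04],
       [ 3.87450542e-01,  9.21889646e-01, -1.24829574e-03],
       [ 2.95380423e-04, -1.47820256e-03, -9.99998864e-01]]), 'ft_force': array([-0.0489335 , -0.42401157, -0.21440914]), 'wrist_torque': array([-0.02533704, -0.00761015, -0.0165937 ]), 'gripper_force': 0.0, 'grip_width': 0.08527103498312397}
0.0187
scene [ 0.10327936 -0.59332536  0.50954013] 51.009800405682554 [[0.817, 0.323, -0.478], [-0.577, 0.433, -0.693], [-0.016, 0.842, 0.54]]
top [ 0.47671372 -0.01205471  0.9265785 ] 47.61803520479529 [[0.002, 0.999, -0.053], [-1.0, 0.001, -0.013], [-0.013, 0.053, 0.999]]
```

View pics/scene0.png

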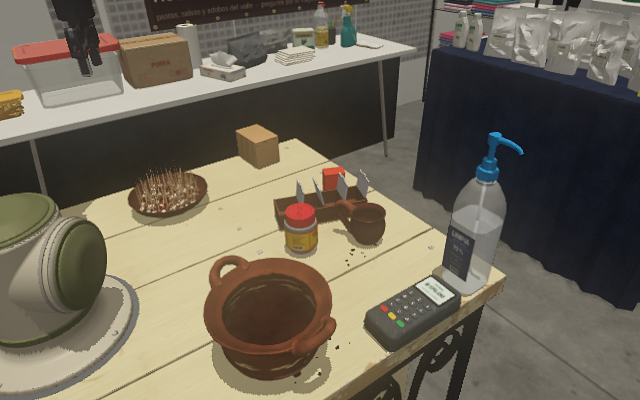

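View pics/top0.png

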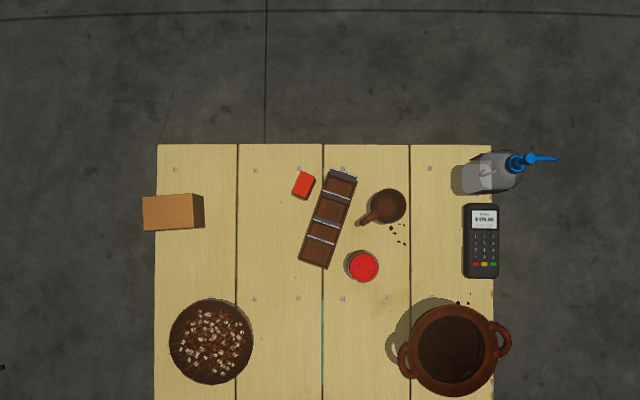

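The top view shows the caddy from (342,172) to (315,266). One lid stands at the far end (342,175), and the others are near (336,195), (326,218) and (319,240). So lid 1 is at the far end, the strokes go towards the robot, and the box, cup and jar sit on either side.

Run:
```python
from h import *
P=np.load("top.npy");S=np.load("scene.npy")
for n,C,(r0,r1,c0,c1) in(("top",P,(160,275,285,370)),):
    Q=C[r0:r1,c0:c1].reshape(-1,3); 
    rgb=np.load("top_rgb.npy")[r0:r1,c0:c1].reshape(-1,3).astype(int)
    print("table z",np.median(P[285:295,270:340,2]))
    # caddy body
    m=(Q[:,2]>.008)&(Q[:,2]<.10)&(rgb[:,0]<150)
    A=Q[m]; A=A[(A[:,2]<.05)]
    # box only
    (c,sz,a)=cv2.minAreaRect(A[:,:2].astype(np.float32)); print(len(A),c,sz,a,cv2.boxPoints((c,sz,a)).round(4).tolist())
    np.save("A.npy",A); print(np.percentile(A[:,2],[5,50,90,95]))
for n in("top","scene"):
    C=np.load(n+".npy").reshape(-1,3); m=(C[:,2]>.046)&(C[:,2]<.12)&(abs(C[:,0]-.52)<.16)&(abs(C[:,1]+.03)<.2)
    Q=C[m]; g=np.zeros((110,130),np.uint8)
    from scipy.cluster.hierarchy import fcluster,linkage
    l=fcluster(linkage(Q,"single"),.008,"distance")
    for k in np.unique(l):
        q=Q[l==k]
        if len(q)>8: print(n,len(q),q.min(0).round(3),q.max(0).round(3),q.mean(0).round(3))
```

```text
table z -0.0010659696859544598
1484 (0.49875202775001526, -0.002288118004798889) (0.18909917771816254, 0.13805021345615387) 4.094557762145996 [[0.3995000123977661, 0.05979999899864197], [0.40939998626708984, -0.0778999999165535], [0.5979999899864197, -0.06440000236034393], [0.588100016117096, 0.07329999655485153]]
[0.00816718 0.01424156 0.04218709 0.04490041]
top 188 [ 0.574 -0.05   0.046] [0.598 0.001 0.085] [ 0.585 -0.025  0.067]
top 152 [ 0.531 -0.037  0.046] [0.554 0.015 0.087] [ 0.543 -0.011  0.069]
top 391 [0.54  0.03  0.046] [0.592 0.074 0.068] [0.566 0.051 0.063]
top 804 [ 0.38  -0.093  0.047] [ 0.439 -0.033  0.089] [ 0.411 -0.061  0.081]
top 461 [ 0.489 -0.147  0.049] [ 0.558 -0.056  0.079] [ 0.519 -0.103  0.064]
top 136 [ 0.483 -0.02   0.046] [0.506 0.032 0.084] [0.494 0.006 0.069]
top 90 [ 0.448 -0.007  0.046] [0.47  0.043 0.086] [0.46  0.018 0.072]
scene 1017 [ 0.379 -0.094  0.046] [ 0.436 -0.037  0.087] [ 0.403 -0.074  0.073]
scene 207 [ 0.573 -0.052  0.046] [0.597 0.    0.083] [ 0.584 -0.027  0.065]
scene 185 [ 0.531 -0.038  0.046] [0.555 0.015 0.084] [ 0.542 -0.014  0.066]
scene 258 [0.54  0.028 0.046] [0.589 0.073 0.066] [0.561 0.048 0.06 ]
scene 773 [ 0.487 -0.146  0.046] [ 0.56  -0.057  0.078] [ 0.519 -0.103  0.058]
scene 135 [ 0.449 -0.01   0.046] [0.47  0.045 0.084] [0.458 0.016 0.067]
scene 87 [ 0.482 -0.022  0.046] [0.503 0.032 0.084] [0.491 0.001 0.067]
```

Run:
```python
from h import *
A=np.load("A.npy"); A=A[(A[:,2]>.034)&(A[:,2]<.045)]
# connected filter: keep near line of lids
L=np.array([[.585,-.025],[.543,-.012],[.494,.004],[.46,.017]])
d=(L[-1]-L[0]);d/=np.linalg.norm(d);n=np.array([-d[1],d[0]])
A=A[abs((A[:,:2]-L.mean(0))@n)<.045]
c,sz,a=cv2.minAreaRect(A[:,:2].astype(np.float32)); b=cv2.boxPoints((c,sz,a)); print(c,sz,a,b.round(4).tolist())
e=b[1]-b[0]; e2=b[2]-b[1]; e=e if np.linalg.norm(e)>np.linalg.norm(e2) else e2
ex=e/np.linalg.norm(e); ex=-ex if ex[0]>0 else ex; ey=np.array([-ex[1],ex[0]])
print("yaw",np.degrees(np.arctan2(ex[1],ex[0])))
for nme in("top","scene"):
    C=np.load(nme+".npy").reshape(-1,3); X=(C[:,:2]-c)@ex; Y=(C[:,:2]-c)@ey
    m=(C[:,2]>.048)&(C[:,2]<.1)&(abs(Y)<.03)&(abs(X)<.12)
    for k,h in enumerate((-.088,-.044,0,.044)):
        q=m&(abs(X-h)<.022)
        z=C[q,2]; p=np.polyfit(z,X[q],1)
        print(nme,k+1,q.sum(),"hinge x",round(np.polyval(p,.0415),4),"tip x",round(np.polyval(p,.083),4),"ang",round(np.pi/2-np.arctan(p[0]),2),"y",np.percentile(Y[q],[1,99]).round(4),"ztop",z.max().round(4))
    for w in("box","cup","jar"):
        cc={"box":(.563,.05),"cup":(.52,-.1),"jar":(.41,-.065)}[w]
        q=(C[:,2]>.01)&(np.hypot(C[:,0]-cc[0],C[:,1]-cc[1])<.06)&(abs(Y)>.034)
        print(w,"X",np.percentile(X[q],[1,99]).round(3),"Y",np.percentile(Y[q],[1,99]).round(3))
```

```text
(0.497932106256485, 0.004787176847457886) (0.062056247144937515, 0.18279539048671722) 71.13733673095703 [[0.40139999985694885, 0.004999999888241291], [0.574400007724762, -0.054099999368190765], [0.5945000052452087, 0.004600000102072954], [0.42149999737739563, 0.06369999796152115]]
yaw 161.13733
top 1 180 hinge x -0.0866 tip x -0.0951 ang 1.77 y [-0.0264  0.026 ] ztop 0.0846
top 2 149 hinge x -0.0426 tip x -0.0501 ang 1.75 y [-0.0261  0.0265] ztop 0.0867
top 3 133 hinge x -0.0027 tip x 0.0071 ang 1.34 y [-0.0262  0.0264] ztop 0.0839
top 4 85 hinge x 0.0458 tip x 0.0386 ang 1.74 y [-0.0256  0.0258] ztop 0.0856
box X [-0.072 -0.026] Y [-0.082 -0.05 ]
cup X [-0.096 -0.015] Y [0.063 0.134]
jar X [0.033 0.089] Y [0.063 0.12 ]
scene 1 197 hinge x -0.0875 tip x -0.095 ang 1.75 y [-0.0254  0.0275] ztop 0.0834
scene 2 177 hinge x -0.0431 tip x -0.0501 ang 1.74 y [-0.0266  0.028 ] ztop 0.0844
scene 3 83 hinge x 0.0004 tip x 0.0079 ang 1.39 y [-0.0256  0.0284] ztop 0.0842
scene 4 132 hinge x 0.0448 tip x 0.0389 ang 1.71 y [-0.0264  0.0277] ztop 0.0844
box X [-0.071 -0.026] Y [-0.082 -0.05 ]
cup X [-0.095 -0.014] Y [0.067 0.136]
jar X [0.034 0.091] Y [0.07  0.123]
```

Request:
apply_moves(
  series=[
    [0,0,0,0,0,-3.9,0],
    [-40,-27,0,0,0,0,0],
    [-40,-27,0,0,0,0,0],
    [-40,-27,0,0,0,0,0],
    [-40,-27,0,0,0,0,0],
    [-40,-27,0,0,0,0,0],
    [-40,-27,0,0,0,0,0],
    [-40,-27,0,0,0,0,0],
    [-40,-27,0,0,0,0,0],
    [-40,-27,0,0,0,0,0],
    [-40,-27,0,0,0,0,0],
    [-40,-27,0,0,0,0,0],
  ],
)

```text
time_s: 1.6
position: [0.5338, 0.0822, 0.2311]
tool_rot: [[-0.946, 0.324, -0.001], [0.324, 0.946, 0.0], [0.001, -0.0, -1.0]]
ft_force: [0.8, 0.7, -0.3]
grip_width: 0.0
gripper_force: 0.0
```

Request:
apply_moves(
  series=[
    [-40,-27,0,0,0,0,0],
    [-40,-27,0,0,0,0,0],
    [-40,-27,0,0,0,0,0],
    [0,0,0,0,0,0,0],
    [0,0,0,0,0,0,0],
  ],
)

```text
time_s: 2.22
position: [0.6201, -0.0316, 0.2309]
tool_rot: [[-0.946, 0.324, -0.001], [0.324, 0.946, 0.0], [0.001, 0.0, -1.0]]
ft_force: [-0.5, 0.1, -0.3]
grip_width: 0.0003
gripper_force: 0.0
```

```bash
cat >> h.py <<'E'
c=np.array([.4979,.0048]); ex=np.array([np.cos(np.radians(161.14)),np.sin(np.radians(161.14))]); ey=np.array([-ex[1],ex[0]])
def tcp():
    s=telemetry.observe(); p=s["position"]; x=s["tool_rot"][:,0]
    print("t",s["time_s"],"X",((p[:2]-c)@ex).round(4),"Y",((p[:2]-c)@ey).round(4),"z",p[2].round(4),"yaw",np.degrees(np.arctan2(x[1],x[0])).round(2),"tilt",s["tool_rot"][:,2].round(3),"F",s["ft_force"].round(1),"w",s["grip_width"].round(4))
def lids(save=None,name="scene"):
    im=get_image(name); C=cloud(im).reshape(-1,3); X=(C[:,:2]-c)@ex; Y=(C[:,:2]-c)@ey
    if save: cv2.imwrite(save,im["frame"][...,::-1])
    m=(C[:,2]>.035)&(C[:,2]<.11)&(abs(Y)<.024)
    for h in np.arange(-.09,.09,.006):
        q=m&(X>=h)&(X<h+.006)
        print(round(h*1000),q.sum(),*(np.percentile(C[q,2]*1000,[10,50,95]).round(0) if q.sum() else ()),end=" | ")
    print()
E
python3 - <<'E'
from h import *
tcp(); lids("pics/s1.png")
E
```

```text
Traceback (most recent call last):
  File "h.py", line 16, in tcp
    print("t",s["time_s"],"X",((p[:2]-c)@ex).round(4),"Y",((p[:2]-c)@ey).round(4),"z",p[2].round(4),"yaw",np.degrees(np.arctan2(x[1],x[0])).round(2),"tilt",s["tool_rot"][:,2].round(3),"F",s["ft_force"].round(1),"w",s["grip_width"].round(4))
                                                                                                                                                                                                                       ^^^^^^^^^^^^^^^^^^^^^
AttributeError: 'float' object has no attribute 'round'
```

Request:
apply_moves(
  series=[
    [-5,-5,30,0,0,0,0],
    [0,0,40,0,0,0,0],
    [0,0,40,0,0,0,0],
    [0,0,40,0,0,0,0],
    [0,0,20,0,0,0,0],
    [0,0,5,0,0,0,0],
    [0,0,0,0,0,0,0],
  ],
)

```text
time_s: 3.1
position: [0.6237, -0.0377, 0.0571]
tool_rot: [[-0.946, 0.323, 0.001], [0.323, 0.946, -0.0], [-0.001, 0.0, -1.0]]
ft_force: [-0.3, -0.3, 0.5]
grip_width: -0.0003
gripper_force: 0.0
```

```bash
sed -i 's/s\["grip_width"\].round(4)/s["grip_width"]/' h.py
python3 - <<'E'
from h import *
tcp(); lids("pics/s1.png")
E
```

```text
t 3.1 X -0.1328 Y -0.0005 z 0.0571 yaw 161.15 tilt [ 0.001 -0.    -1.   ] F [-0.3 -0.3  0.5] w -0.0002742964811323481
-90 76 42.0 47.0 57.0 | -84 0 | -78 0 | -72 0 | -66 0 | -60 0 | -54 50 73.0 79.0 84.0 | -48 133 43.0 56.0 73.0 | -42 0 | -36 0 | -30 0 | -24 0 | -18 0 | -12 0 | -6 4 35.0 37.0 43.0 | 0 48 39.0 52.0 71.0 | 6 31 72.0 80.0 83.0 | 12 0 | 18 0 | 24 0 | 30 0 | 36 73 65.0 75.0 83.0 | 42 55 42.0 51.0 62.0 | 48 0 | 54 0 | 60 0 | 66 0 | 72 0 | 78 0 | 84 18 39.0 40.0 41.0 |
```

View pics/s1.png

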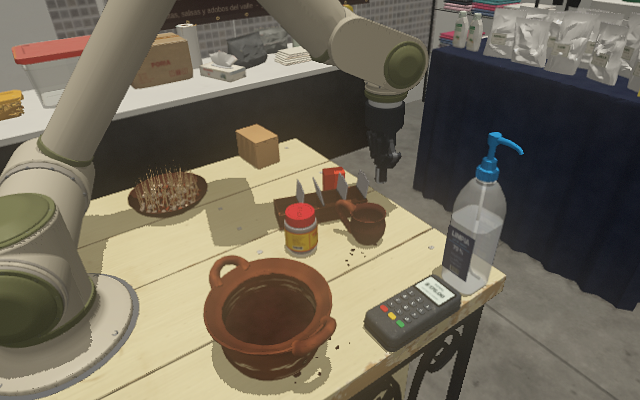

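The fingers, near (380,175), are clear beyond the far end of the caddy, and all four lids are still up. I'll stroke lid 1 now.

Request:
apply_moves(
  series=[
    [8,0,0,0,0,0,0],
    [8,0,0,0,0,0,0],
    [8,0,0,0,0,0,0],
    [7,0,0,0,0,0,0],
    [7,0,0,0,0,0,0],
    [7,0,0,0,0,0,0],
    [7,0,0,0,0,0,0],
    [6,0,0,0,0,0,0],
    [0,0,0,0,0,0,0],
    [0,0,0,0,0,0,0],
  ],
)

```text
time_s: 4.4
position: [0.5689, -0.0196, 0.0564]
tool_rot: [[-0.946, 0.324, 0.0], [0.324, 0.946, -0.0], [-0.0, 0.0, -1.0]]
ft_force: [-0.9, 0.2, 0.3]
grip_width: 0.0002
gripper_force: 0.0
```

Run:
```python
from h import *
tcp(); lids("pics/s2.png")
im=cv2.imread("pics/s2.png"); cv2.imwrite("pics/s2c.png",cv2.resize(im[130:260,240:440],None,fx=4,fy=4,interpolation=3))
```

```text
t 4.4 X -0.0751 Y 0.0001 z 0.0564 yaw 161.11 tilt [ 0. -0. -1.] F [-0.9  0.2  0.3] w 0.00016781178677333411
-90 45 42.0 43.0 84.0 | -84 53 42.0 44.0 91.0 | -78 70 42.0 65.0 90.0 | -72 90 42.0 66.0 90.0 | -66 107 43.0 84.0 109.0 | -60 21 41.0 43.0 44.0 | -54 55 44.0 78.0 83.0 | -48 133 43.0 56.0 72.0 | -42 1 43.0 43.0 43.0 | -36 0 | -30 0 | -24 0 | -18 0 | -12 0 | -6 4 35.0 36.0 41.0 | 0 45 41.0 52.0 69.0 | 6 32 71.0 80.0 83.0 | 12 0 | 18 0 | 24 0 | 30 0 | 36 73 65.0 75.0 83.0 | 42 56 41.0 52.0 62.0 | 48 0 | 54 0 | 60 0 | 66 0 | 72 0 | 78 0 | 84 18 39.0 40.0 41.0 |
```

View pics/s2c.png

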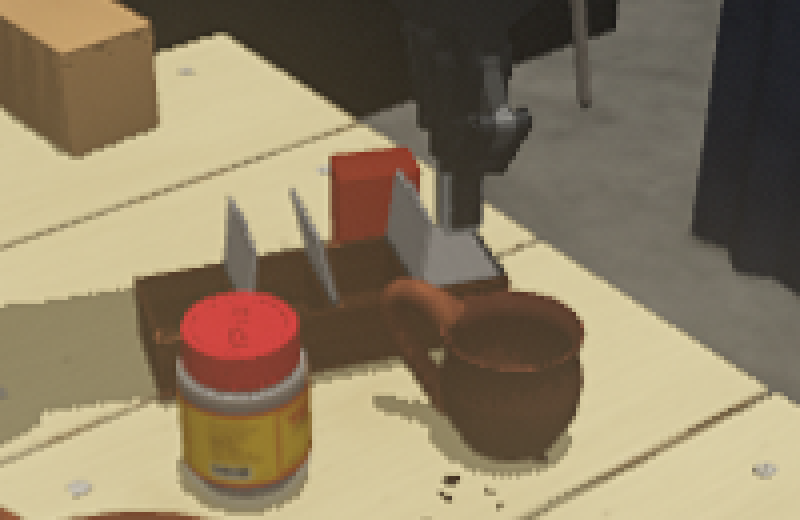

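In the crop, lid 1 lies flat (about (455,260)), with its surface at 42–44 mm from hinge to tip. Lids 2–4 are still up. Next is lid 2.

Request:
apply_moves(
  series=[
    [6,0,0,0,0,0,0],
    [6,0,0,0,0,0,0],
    [6,0,0,0,0,0,0],
    [6,0,0,0,0,0,0],
    [7,0,0,0,0,0,0],
    [7,0,0,0,0,0,0],
    [6,0,0,0,0,0,0],
    [0,0,0,0,0,0,0],
    [0,0,0,0,0,0,0],
    [0,0,0,0,0,0,0],
  ],
)

```text
time_s: 5.7
position: [0.5273, -0.0054, 0.0563]
tool_rot: [[-0.946, 0.324, 0.0], [0.324, 0.946, -0.0], [-0.0, -0.0, -1.0]]
ft_force: [-0.4, -0.4, -0.2]
grip_width: -0.0001
gripper_force: 0.0
```

Run:
```python
from h import *
tcp(); lids("pics/s3.png")
```

```text
t 5.7 X -0.0311 Y 0.0001 z 0.0563 yaw 161.1 tilt [ 0. -0. -1.] F [-0.4 -0.4 -0.2] w -0.00012752581629616187
-90 39 42.0 43.0 45.0 | -84 34 42.0 43.0 44.0 | -78 38 42.0 43.0 45.0 | -72 34 42.0 43.0 44.0 | -66 35 42.0 43.0 44.0 | -60 38 42.0 43.0 44.0 | -54 31 41.0 43.0 44.0 | -48 24 42.0 43.0 45.0 | -42 44 42.0 44.0 84.0 | -36 67 42.0 66.0 89.0 | -30 77 42.0 64.0 90.0 | -24 129 43.0 77.0 108.0 | -18 42 42.0 43.0 101.0 | -12 34 42.0 43.0 44.0 | -6 7 35.0 41.0 43.0 | 0 48 41.0 53.0 79.0 | 6 29 72.0 79.0 83.0 | 12 0 | 18 0 | 24 0 | 30 0 | 36 68 65.0 75.0 82.0 | 42 50 43.0 53.0 62.0 | 48 0 | 54 0 | 60 0 | 66 0 | 72 0 | 78 0 | 84 18 39.0 40.0 41.0 |
```

Lids 1 and 2 are flat at 43 mm, so lid 3 is next.

Request:
apply_moves(
  series=[
    [6,0,0,0,0,0,0],
    [6,0,0,0,0,0,0],
    [6,0,0,0,0,0,0],
    [6,0,0,0,0,0,0],
    [7,0,0,0,0,0,0],
    [7,0,0,0,0,0,0],
    [6,0,0,0,0,0,0],
    [0,0,0,0,0,0,0],
    [0,0,0,0,0,0,0],
    [0,0,0,0,0,0,0],
  ],
)

```text
time_s: 7.0
position: [0.4857, 0.0089, 0.0563]
tool_rot: [[-0.946, 0.324, 0.0], [0.324, 0.946, -0.0], [-0.0, -0.0, -1.0]]
ft_force: [-0.1, 1.1, 0.1]
grip_width: 0.0001
gripper_force: 0.0
```

Run:
```python
from h import *
tcp(); lids("pics/s4.png")
```

```text
t 7.0 X 0.0129 Y 0.0001 z 0.0563 yaw 161.1 tilt [ 0. -0. -1.] F [-0.1  1.1  0.1] w 0.00012380941811894282
-90 39 42.0 43.0 45.0 | -84 34 42.0 43.0 44.0 | -78 37 42.0 43.0 45.0 | -72 36 42.0 43.0 44.0 | -66 36 42.0 43.0 44.0 | -60 34 41.0 43.0 44.0 | -54 36 42.0 43.0 45.0 | -48 31 42.0 44.0 45.0 | -42 34 42.0 43.0 44.0 | -36 31 42.0 43.0 44.0 | -30 34 42.0 43.0 45.0 | -24 38 42.0 43.0 44.0 | -18 39 42.0 43.0 45.0 | -12 38 42.0 43.0 44.0 | -6 30 42.0 43.0 44.0 | 0 45 42.0 43.0 82.0 | 6 72 42.0 66.0 90.0 | 12 78 42.0 59.0 88.0 | 18 86 42.0 65.0 89.0 | 24 71 42.0 69.0 107.0 | 30 7 41.0 42.0 43.0 | 36 72 64.0 74.0 83.0 | 42 57 39.0 53.0 61.0 | 48 0 | 54 0 | 60 0 | 66 0 | 72 0 | 78 0 | 84 18 39.0 39.0 41.0 |
```

Lid 3 is flat too. Now lid 4, then lift clear.

Request:
apply_moves(
  series=[
    [6,0,0,0,0,0,0],
    [6,0,0,0,0,0,0],
    [6,0,0,0,0,0,0],
    [6,0,0,0,0,0,0],
    [7,0,0,0,0,0,0],
    [7,0,0,0,0,0,0],
    [7,0,0,0,0,0,0],
    [0,0,0,0,0,0,0],
    [0,0,0,0,0,0,0],
  ],
)

```text
time_s: 8.18
position: [0.4432, 0.0235, 0.0564]
tool_rot: [[-0.946, 0.324, 0.0], [0.324, 0.946, -0.0], [-0.0, 0.0, -1.0]]
ft_force: [-0.5, -0.3, -0.3]
grip_width: 0.0003
gripper_force: 0.0
```

Request:
apply_moves(
  series=[
    [0,0,-15,0,0,0,0],
    [0,0,-30,0,0,0,0],
    [0,0,-40,0,0,0,0],
    [0,0,-40,0,0,0,0],
    [0,0,0,0,0,0,0],
    [0,0,0,0,0,0,0],
  ],
)

```text
time_s: 8.93
position: [0.4426, 0.0236, 0.1806]
tool_rot: [[-0.946, 0.324, -0.001], [0.324, 0.946, 0.0], [0.001, -0.0, -1.0]]
ft_force: [0.9, 0.2, -1.1]
grip_width: -0.0
gripper_force: 0.0
```

Run:
```python
from h import *
tcp(); lids("pics/s5.png")
im=cv2.imread("pics/s5.png"); cv2.imwrite("pics/s5c.png",cv2.resize(im[130:260,240:440],None,fx=4,fy=4,interpolation=3))
```

```text
t 8.925 X 0.0584 Y 0.0001 z 0.1806 yaw 161.1 tilt [-0.001  0.    -1.   ] F [ 0.9  0.2 -1.1] w -1.4860556463593569e-05
-90 40 42.0 43.0 45.0 | -84 37 42.0 43.0 44.0 | -78 31 42.0 43.0 44.0 | -72 36 42.0 43.0 44.0 | -66 34 42.0 43.0 44.0 | -60 35 42.0 43.0 44.0 | -54 36 42.0 43.0 44.0 | -48 32 42.0 43.0 44.0 | -42 30 42.0 43.0 44.0 | -36 32 42.0 43.0 44.0 | -30 35 42.0 43.0 44.0 | -24 35 42.0 43.0 44.0 | -18 40 42.0 43.0 44.0 | -12 39 41.0 43.0 44.0 | -6 29 41.0 43.0 44.0 | 0 41 42.0 43.0 44.0 | 6 38 42.0 43.0 44.0 | 12 39 42.0 43.0 44.0 | 18 38 42.0 43.0 44.0 | 24 29 41.0 43.0 44.0 | 30 28 41.0 43.0 44.0 | 36 16 42.0 42.0 43.0 | 42 24 42.0 43.0 45.0 | 48 22 42.0 43.0 44.0 | 54 22 42.0 43.0 44.0 | 60 27 42.0 43.0 45.0 | 66 27 42.0 43.0 44.0 | 72 35 42.0 43.0 44.0 | 78 35 41.0 43.0 44.0 | 84 22 39.0 40.0 43.0 |
```

View pics/s5c.png

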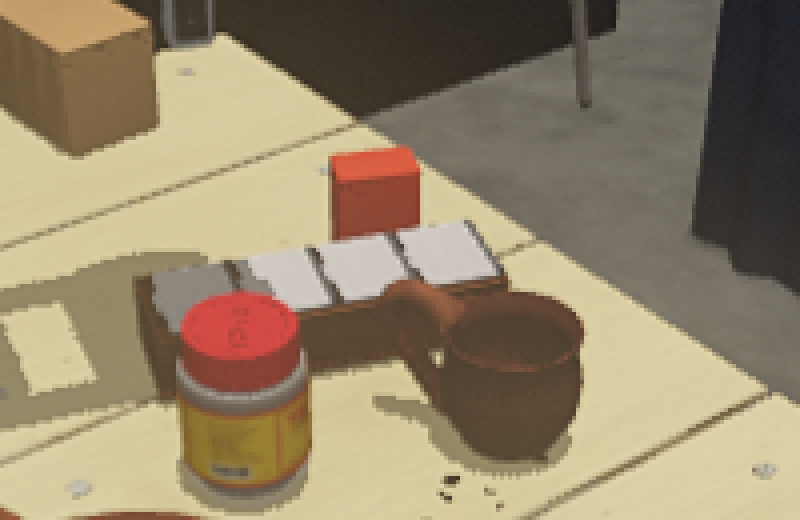

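The crop shows all four lids flat, from (195,285) to (450,250). The box, cup and jar haven't moved, and the gripper is well clear.

```bash
python3 -c "
from rig import env
print(env.close_job())"
```

```text
the job is handed in; nothing more can be done
None
```

All four lids were folded shut in order, 1 to 4, in about 9 s; the last camera check showed them flat with the caddy, box, cup and jar in place, and the job is handed in (no verdict was returned).

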